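# Index the cassette stand to its next notch

### The job

The swivel stand on the porch bench holds a bicycle cassette for scrubbing. Pull up the ring of its spring lock, swing the arm anticlockwise (seen from above) to the very next notch, feel for the notch and let the pin drop fully home in it, without swinging past that notch and without forcing the pin hard against the notched rim (20 N at most). Leave the arm locked there and let go; leave the other things on the bench alone.

Things in the scene. Friction and masses are not known exactly. Their poses are not given: they have to be found in the camera images.
- stand: Fixed round swivel stand, 240 mm across; origin on its turning axis at table level, z up, its -x axis points from the axis to the first notch. Angles grow anticlockwise seen from above. Round its -x half runs a steel rim, radius 86 to 118 mm, top 32 mm above the table, with four radial notches
- first_notch (a point): First notch, where the pin starts: floor centre of a radial slot in the rim, 13 mm wide, 10 mm deep, 100 mm from the turning axis. Other notches, alike: -37, +27 to +45 and +74 degrees from it about the axis. The one at 27 to 45 (the next) is in a segment clamped on by hand: its angle differs every time and is not measured; it must be felt for
- turntable (a joint): Angle of the turntable (rad), 0 = first notch, grows anticlockwise from above. Carries a cassette (116 mm across, top 86 mm up) and one radial arm (36 to 46 mm up) holding the spring lock 100 mm from the axis. At angle a the lock is at (-100 cos a, -100 sin a) mm in the stand's frame. Turning takes about 1 N at the lock, 3 to 6 N with the pin riding on the rim; stays where left
- plunger (a joint): Lift of the spring lock (m): 0 = pin down on its stop, 0.018 = fully pulled up. Its spring pushes down with about 3 N at 0, rising to 7.5 N at 0.018. The pin clears the notch from 0.009; resting on top of the rim it reads about 0.008; under 0.001 only when the pin is right down in a notch
- ring_top (a point): Grip point of the pull ring, on the lock's axis, 120 mm above the table with the pin down: top of an upright round steel ring, 48 mm across, bar 8 mm thick; ring centre 18 mm below, highest bar point 6 mm above. x points to the turning axis in the ring's plane, y across its 8 mm thickness (the way the arm swings), z up. Pinch it across y from above; it does not twist in the arm
- lock_pin: The lock's steel pin under the ring, 10 mm thick, ball end of 5 mm radius, 100 mm from the turning axis; origin at its lower tip, 23.5 mm above the table when down. It has 1.5 mm play to either side in a notch. More than 20 N between pin and rim damages it. Nothing stands within 60 mm of the ring above its middle
- pliers: Bystander: steel master link pliers lying flat beside the stand, 170 mm long, 55 mm wide, 14 mm high; origin at its underside. To be left alone.
- pick_block: Bystander: wooden block 50 x 100 x 45 mm with four stainless picks standing in it, 108 mm high in all; origin at its underside. To be left alone.
- scrubber: Bystander: black plastic drivetrain scrubber box, 75 x 130 x 57 mm, with a short spout; origin at its underside. To be left alone.
- dispenser: Bystander: grey push dispenser of wipes, 100 x 130 x 99 mm; origin at its underside. To be left alone.
- lube: Bystander: small white bottle with a black cap, 44 mm across, 120 mm high; origin at its underside. To be left alone.
- wrench: Bystander: steel spanner lying flat, 170 mm long; origin at its underside. To be left alone.
- lockring: Bystander: loose steel cassette lockring lying flat, 48 mm across, 10 mm high; origin at its underside. To be left alone.

How it is judged:
By the outcome, as a careful person would: the job done as asked, in the order asked, and still so for the second after the job is handed in, with the robot touching nothing.
It also fails if it takes over 42 s, if anything falls off the work surface, if the arm or the gripper's body presses on something with over 40 N, if the wrist force passes 120 N, or if a joint passes its speed limit or range.

### The arm

A 6-joint arm with a two-finger parallel gripper is mounted at the origin on the work surface. World frame = base frame: x ahead of the robot, y to its left, z up, the work surface at z = 0. Lengths are in m, angles in rad, forces in N, time in s.
With the tool pointing down it reaches from about 0.3 to 0.875 m from the base axis. Payload 6.4 kg.
Tool frame: the origin (TCP) lies midway between the tips of the shut fingers; the grasp point (between the pads) lies 19 mm behind it; z points along the fingers, y is the line along which they close (so a half turn about z gives the same grasp; the last joint's range is limited). The gripper opens to 85 mm and grips with 20 to 120 N. Pads are 22 mm wide; open, the fingers measure 114 mm over their backs; the gripper's body (76 mm by 85 mm) begins 54 mm behind the grasp point. The pads swing forward as they close: fully open they stand 13 mm farther back than shut.
Start: joints at [0.946, 0.181, 1.607, -0, 1.354, -0.206], TCP at [0.234, 0.525, 0.231] pointing down, gripper open.
Joint ranges: [-2.99, 2.99], [-0.89, 2.07], [0.3, 2.58], [-1.14, 4.28], [0, 2.63], [-3.12, 3.12]. Speed limits (rad/s): [2.57, 2.57, 3.01, 3.14, 3.14, 3.14].

### API

Orientations are given as a unit quaternion [w, x, y, z].
In Python, from bench import status, camera, ctrl gives the robot as it stands. The module is installed in compiled form; this text tells all that it offers.
- The arm moves only by the shell command python3 -m handwheel 'ROWS'. ROWS is JSON, a list that holds one entry, the list of rows, each a list of 7 numbers: the opening, from -1 (shut) to 1 (fully open), then the shift along the tool's x, y, z in cm, then the turn, a rotation vector about the tool's x, y, z in degrees. A call has 1 to 10 rows; each row is the pose to reach, as a shift and turn from the pose commanded when the call began, along the tool's axes at that moment; what a row does not reach only later rows make up. A row lasts 1/8 s, in which the tool goes at most 62.5 mm and 10.7 degrees, less where a joint would pass 70% of its speed; a pose out of reach is approached as far as the arm can. A call with a gripper value outside its range is refused whole. The fingers move at their own pace and stop on an object; the grip force is fixed at half the most. Time passes only in rows, so rows that repeat a pose let the fingers close. It gives the time, the measured TCP pose, the force, the opening and the grip force at its end, in the units of the state.
- status.get_obs(): the state, without advancing time (a new reading comes with each control period).
- camera(name): name is "scene" or "top"; returns a dict with "frame" (420x560x3 uint8, blue, green, red), "depth" (420x560 float32, m along the optical axis (not along the pixel's ray), 0 where there is no reading), "fx", "fy", "cx", "cy" (pixels), "extrinsics" (4x4, takes a point from camera to world coordinates). Camera axes: x right, y down, z forward; pixel columns grow to the right and rows downward; lengths in m; the calibration is good to about 2 mm. A picture is of the moment at which its call begins.
- ctrl.hand_in(): hands the job in; it is judged then, once.
The state is a dict: "time_s": time; "q": joint angles; "dq": joint speeds; "joint_efforts": joint torques, N m; "eef_pos": TCP position; "eef_rot": TCP orientation; "wrist_force": force on the tool from outside, world axes, zero at the start; "torque": the same for the moment, N m; "opening": opening from 0.0 (shut) to 1.0 (fully open); "grasp_force": force on a finger pad.
Only numpy, scipy, OpenCV 4.12 (cv2) and the standard library are available. Lean on these libraries where they do the work, as an engineer would, in place of code of your own. Each camera call takes 0.05 s, during which the arm holds its last target. There are 200 camera calls.

## Working session

There is one attempt and no reset: what is moved stays moved. The work goes in short steps, Python scripts to look and compute and a shell command to move; the robot and the scene stay as the last step left them, time stands still between calls to the robot, and variables do not carry over. Pictures are saved under pics/ and viewed, at most 10 in all, crops included, and the job is handed in when it is done.

```bash
mkdir -p pics
python3 - <<'E'
from bench import status,camera
import cv2,numpy as np
for n in ("top","scene"):
    c=camera(n); cv2.imwrite(f"pics/{n}0.png",c["frame"]); np.savez(f"{n}0.npz",**c)
    print(n,c["fx"],c["cx"],c["cy"],np.round(c["extrinsics"],3).tolist())
o=status.get_obs(); print({k:np.round(v,3).tolist() for k,v in o.items()})
E
```

```text
top 515.8101757460854 277.58197105947744 214.19355650122895 [[-0.027, -0.98, 0.197, 0.278], [-1.0, 0.028, 0.0, 0.025], [-0.006, -0.197, -0.98, 1.41], [0.0, 0.0, 0.0, 1.0]]
scene 439.5302956074079 272.866168281555 213.0231513906113 [[-0.745, 0.435, -0.505, 1.148], [0.666, 0.461, -0.586, 0.684], [-0.022, -0.773, -0.634, 0.847], [0.0, 0.0, 0.0, 1.0]]
{'time_s': 0.1, 'q': [0.946, 0.181, 1.608, 0.0, 1.354, -0.206], 'dq': [0.001, -0.001, -0.004, -0.0, -0.0, 0.001], 'joint_efforts': [0.0, -44.588, -35.224, -0.0, 0.004, -0.0], 'eef_pos': [0.233, 0.525, 0.23], 'eef_rot': [-0.0, 0.208, 0.978, -0.001], 'wrist_force': [0.054, -0.516, -0.446], 'torque': [-0.008, -0.004, 0.028], 'grasp_force': 0.0, 'opening': 0.997}
```

View pics/top0.png

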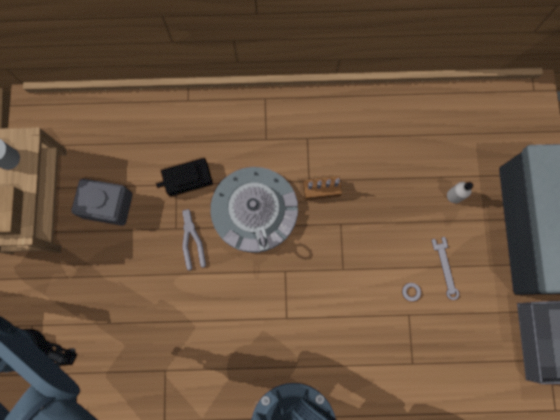

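View pics/scene0.png

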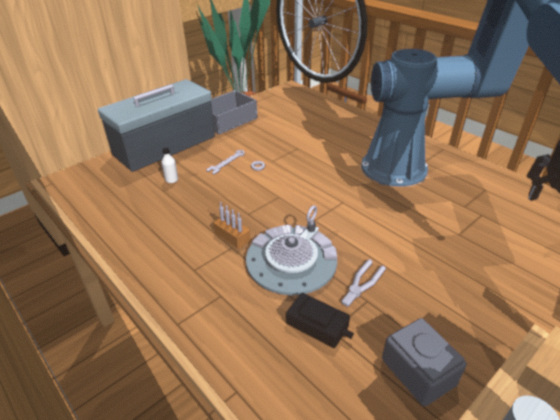

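The stand's centre is at about (254,210) in top and (291,255) in scene; the lock ring looks to be near (262,237) in top and (312,215) in scene. I'll enlarge both.

Run:
```python
import cv2,numpy as np
a=cv2.imread("pics/top0.png")[155:265,200:350]; b=cv2.imread("pics/scene0.png")[190:300,235:385]
cv2.imwrite("pics/crop0.png",np.vstack([cv2.resize(x,None,fx=4,fy=4,interpolation=2)[:300 if 0 else 440] for x in (a,)]))
cv2.imwrite("pics/crop1.png",cv2.resize(b,None,fx=4,fy=4,interpolation=2))
```

```text
(no output)
```

View pics/crop0.png

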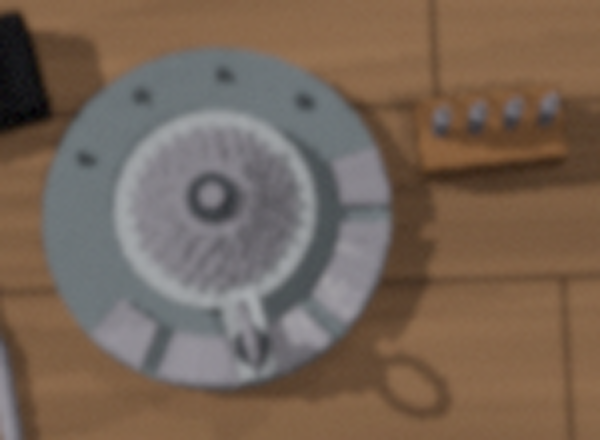

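View pics/crop1.png

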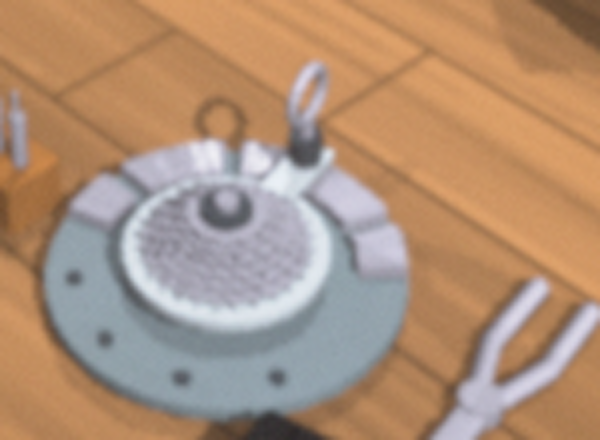

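The top crop shows the lock at (245,345), the next notch gap at about (325,330) to its right (anticlockwise), the +74° notch at (365,212) and the -37° notch at (155,350). Next: 3D positions from depth.

```bash
cat > h.py <<'E'
import numpy as np
def cloud(c):
    d=c["depth"]; v,u=np.mgrid[:d.shape[0],:d.shape[1]]
    p=np.stack([(u-c["cx"])/c["fx"]*d,(v-c["cy"])/c["fy"]*d,d,np.ones_like(d)],-1)
    return (p@np.asarray(c["extrinsics"]).T)[...,:3]
def ray(c,u,v,z):
    E=np.asarray(c["extrinsics"]); r=E[:3,:3]@[(u-c["cx"])/c["fx"],(v-c["cy"])/c["fy"],1]
    return E[:3,3]+r*(z-E[2,3])/r[2]
E
python3 - <<'E'
import numpy as np
from h import *
from scipy.optimize import least_squares
t=dict(np.load("top0.npz")); s=dict(np.load("scene0.npz"))
px=lambda x,y:(200+x/4-.375,155+y/4-.375)
for n,(x,y),z in [("discL",(43,215),.02),("discR",(391,215),.02),("discT",(217,48),.02),("notch1next",(325,330),.03),("n-37",(155,352),.03),("n74",(365,212),.03),("nub",(212,196),.1),("ringtop",(255,350),.12)]: print(n,ray(t,*px(x,y),z).round(4))
for n,c in(("top",t),("scene",s)):
    P=cloud(c).reshape(-1,3); P=P[(c["depth"].ravel()>0)]
    a=ray(t,*px(212,196),.086)
    r=np.hypot(*(P-a)[:,:2].T)
    m=(r<.08)&(abs(P[:,2]-.083)<.008); print(n,m.sum(),P[m].mean(0).round(4))
    m=(r<.14)&(r>.07)&(P[:,2]>.07)&(P[:,2]<.14); print("ring",m.sum(),P[m].mean(0).round(4),P[m].min(0).round(3),P[m].max(0).round(3))
    m=(r<.14)&(r>.065)&(P[:,2]>.008)&(P[:,2]<.07); Q=P[m]; print("hist",np.histogram(Q[:,2],bins=12))
    # outer edge of stand
    m=(r<.16)&(P[:,2]>.010)&(P[:,2]<.045);Q=P[m]; ang=np.arctan2(*(Q-a)[:,1::-1].T); b=((ang+np.pi)/.1).astype(int)
    O=np.array([Q[b==k][np.argmax(np.hypot(*(Q[b==k]-a)[:,:2].T))] for k in np.unique(b)])
    f=least_squares(lambda p:np.hypot(O[:,0]-p[0],O[:,1]-p[1])-p[2],[*a[:2],.12],loss="soft_l1",f_scale=.002); print("circ",f.x.round(4))
E
```

```text
discL [0.5787 0.2101 0.02  ]
discR [ 0.5718 -0.0296  0.02  ]
discT [0.6948 0.088  0.02  ]
notch1next [0.4915 0.0182 0.03  ]
n-37 [0.4798 0.1333 0.03  ]
n74 [ 0.5723 -0.0115  0.03  ]
nub [0.5709 0.0895 0.1   ]
ringtop [0.4661 0.0631 0.12  ]
top 186 [0.5729 0.0913 0.0798]
ring 62 [0.4752 0.067  0.1151] [0.455 0.058 0.07 ] [0.499 0.079 0.129]
hist (array([  35,  557, 1660,  695,  617,  161,  131,  104,    8,    1,    9,
         21]), array([0.00937661, 0.01442677, 0.01947693, 0.02452709, 0.02957725,
       0.03462741, 0.03967757, 0.04472773, 0.04977789, 0.05482805,
       0.0598782 , 0.06492836, 0.06997852]))
circ [0.5743 0.0907 0.1199]
scene 107 [0.5767 0.091  0.0797]
ring 111 [0.4828 0.0677 0.1   ] [0.458 0.057 0.07 ] [0.505 0.075 0.124]
hist (array([  78,  575, 1772,  345,  443,   82,  211,   40,   13,   11,   15,
         24]), array([0.00836009, 0.01347322, 0.01858636, 0.02369949, 0.02881263,
       0.03392577, 0.0390389 , 0.04415204, 0.04926517, 0.05437831,
       0.05949144, 0.06460458, 0.06971772]))
circ [0.5789 0.0903 0.1198]
```

```bash
cat >> h.py <<'E'
from scipy.spatial.transform import Rotation as R
C=np.array([.575,.0905]); PHI=13.8
def go(a,z,r=.1,head=None,o=None,C=C,PHI=PHI):
    "shift cm and rotvec deg in tool axes to lock angle a (deg), TCP height z"
    from bench import status
    o=status.get_obs(); q=np.asarray(o["eef_rot"]); R0=R.from_quat(np.r_[q[1:],q[0]])
    w=np.radians(PHI+a); p=np.r_[C-r*np.array([np.cos(w),np.sin(w)]),z]
    y=np.array([-np.sin(w),np.cos(w),0]); zz=np.array([0,0,-1.]); x=np.cross(y,zz)
    R1=R.from_matrix(np.stack([x,y,zz],1))
    print("target",p.round(4),"shift",(R0.inv().apply(p-np.array(o["eef_pos"]))*100).round(2),"turn",np.degrees((R0.inv()*R1).as_rotvec()).round(2))
def show():
    from bench import status
    o=status.get_obs(); q=np.asarray(o["eef_rot"]); R0=R.from_quat(np.r_[q[1:],q[0]])
    d=np.array(o["eef_pos"])[:2]-C
    print(round(o["time_s"],2),"pos",np.round(o["eef_pos"],4),"r",np.hypot(*d).round(4),"ang",round(np.degrees(np.arctan2(-d[1],-d[0]))-PHI,2),"toolF",R0.inv().apply(o["wrist_force"]).round(2),"open",round(o["opening"],3),"grip",o["grasp_force"],"tq",R0.inv().apply(o["torque"]).round(2))
E
python3 -c "from h import *;go(0,.2)"
```

```text
target [0.4779 0.0666 0.2   ] shift [-40.96 -31.92   3.08] turn [ -0.08  -0.05 -37.8 ]
```

```bash
python3 -m handwheel '[[[0,-40.96,-31.92,3.08,0,0,-37.8],[0,-40.96,-31.92,3.08,0,0,-37.8],[0,-40.96,-31.92,3.08,0,0,-37.8],[0,-40.96,-31.92,3.08,0,0,-37.8],[0,-40.96,-31.92,3.08,0,0,-37.8],[0,-40.96,-31.92,3.08,0,0,-37.8],[0,-40.96,-31.92,3.08,0,0,-37.8],[0,-40.96,-31.92,3.08,0,0,-37.8],[0,-40.96,-31.92,3.08,0,0,-37.8],[0,-40.96,-31.92,3.08,0,0,-37.8]]]'
python3 - <<'E'
from h import *;from bench import camera;import cv2
show();go(0,.2)
c=camera("scene");cv2.imwrite("pics/s1.png",cv2.resize(c["frame"][120:300,215:395],None,fx=3,fy=3,interpolation=2));np.savez("s1.npz",**c)
E
```

```text
time_s: 1.35
eef_pos: [0.4789, 0.0648, 0.2]
eef_rot: [-0.0, -0.118, 0.993, -0.0]
wrist_force: [-0.5, 1.2, 0.1]
opening: 0.502
grasp_force: 0.0
1.35 pos [0.4789 0.0648 0.2   ] r 0.0995 ang 1.18 toolF [ 0.19  1.26 -0.06] open 0.502 grip 0.0 tq [ 0.01 -0.01 -0.07]
target [0.4779 0.0666 0.2   ] shift [ 0.05  0.2  -0.  ] turn [-0.   -0.05 -0.24]
```

View pics/s1.png

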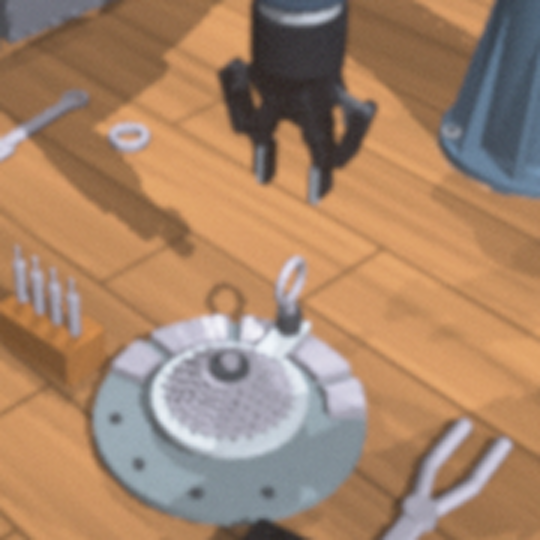

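The fingers (tips at crop (263,183), (315,202)) straddle above the ring, top at crop (294,258). I'll compare both through the same rays.

Run:
```python
from h import *
c=dict(np.load("s1.npz")); px=lambda x,y:(215+x/3-.33,120+y/3-.33)
w=np.radians(PHI);rx=np.array([np.cos(w),np.sin(w)]);ty=np.array([-np.sin(w),np.cos(w)])
def rel(p): d=p[:2]-np.array([.4779,.0666]); return (d@rx*1000).round(1),(d@ty*1000).round(1)
print("ring",rel(ray(c,*px(294,257),.126)),"tips",rel(ray(c,*px(289,192),.207)))
P=cloud(c); d=c["depth"]
m=(d>0)&(np.hypot(P[...,0]-.478,P[...,1]-.0666)<.04)&(P[...,2]>.085)&(P[...,2]<.135); print("ring pts scene",m.sum(),rel(np.median(P[m],0)),rel(P[m].mean(0)))
t=dict(np.load("top0.npz"));P=cloud(t);m=(t["depth"]>0)&(np.hypot(P[...,0]-.478,P[...,1]-.0666)<.04)&(P[...,2]>.095)&(P[...,2]<.135); print("top",m.sum(),rel(np.median(P[m],0)),rel(P[m].mean(0)))
```

```text
ring (np.float64(-2.7), np.float64(-0.6)) tips (np.float64(14.4), np.float64(1.3))
ring pts scene 87 (np.float64(5.9), np.float64(-1.0)) (np.float64(5.2), np.float64(-0.2))
top 55 (np.float64(-4.1), np.float64(0.7)) (np.float64(-2.9), np.float64(0.8))
```

```bash
python3 -m handwheel '[[[0,0,0,4,0,0,-0.2],[0,0,0,8,0,0,-0.2],[0,0,0,9.9,0,0,-0.2],[-0.3,0,0,9.9,0,0,-0.2],[-0.5,0,0,9.9,0,0,-0.2],[-0.55,0,0,9.9,0,0,-0.2],[-0.55,0,0,9.9,0,0,-0.2]]]' >/dev/null
python3 -c "from h import *;show();go(0,.101)"
```

```text
2.27 pos [0.4788 0.0672 0.1024] r 0.099 ang -0.17 toolF [0.11 0.68 0.27] open 0.225 grip 0.0 tq [ 0.04  0.03 -0.  ]
target [0.4779 0.0666 0.101 ] shift [ 0.1  -0.03  0.14] turn [-0.03  0.09  0.21]
```

```bash
python3 -m handwheel '[[[-0.65,0.1,0,0.1,0,0,0],[-0.7,0.1,0,0.1,0,0,0],[-0.7,0.1,0,0.1,0,0,0]]]' >/dev/null
python3 -c "from h import *;show()"
python3 -m handwheel '[[[-0.75,0,0,0,0,0,0],[-0.75,0,0,0,0,0,0]]]' >/dev/null
python3 -c "from h import *;show()"
```

```text
2.65 pos [0.4772 0.0668 0.1005] r 0.1006 ang -0.2 toolF [ 0.19 -0.89 -1.08] open 0.151 grip 0.0 tq [ 0.02 -0.02  0.02]
2.9 pos [0.4772 0.0669 0.1005] r 0.1006 ang -0.23 toolF [-0.25  0.42 -0.45] open 0.128 grip 0.0 tq [-0.03  0.02 -0.  ]
```

```bash
python3 -m handwheel '[[[-0.79,0,0,0,0,0,0],[-0.79,0,0,0,0,0,0]]]' >/dev/null
python3 -c "from h import *;show()"
python3 -m handwheel '[[[-0.82,0,0,0,0,0,0],[-0.82,0,0,0,0,0,0]]]' >/dev/null
python3 -c "from h import *;show()"
```

```text
3.15 pos [0.4773 0.0669 0.1005] r 0.1006 ang -0.2 toolF [-0.82 -0.44  0.5 ] open 0.107 grip 0.23106314887598955 tq [ 0.08 -0.01  0.01]
3.4 pos [0.4773 0.0668 0.1005] r 0.1006 ang -0.19 toolF [ 0.45 -1.01  0.64] open 0.086 grip 4.336044973460957 tq [ 0.13 -0.02 -0.01]
```

```bash
python3 -m handwheel '[[[-1,0,0,0,0,0,0],[-1,0,0,0,0,0,0],[-1,0,0,0,0,0,0]]]' >/dev/null
python3 -c "from h import *;show();go(0,.1145)"
```

```text
3.77 pos [0.4773 0.0668 0.1006] r 0.1006 ang -0.18 toolF [ 1.37 -1.4  -2.56] open 0.072 grip 58.48396472632885 tq [0.15 0.18 0.13]
target [0.4779 0.0666 0.1145] shift [-0.06 -0.03 -1.39] turn [-0.01  0.    0.2 ]
```

```bash
python3 -m handwheel '[[[-1,0,0,-0.4,0,0,0],[-1,0,0,-0.8,0,0,0],[-1,0,0,-1.3,0,0,0],[-1,0,0,-1.3,0,0,0]]]' >/dev/null
python3 -c "from h import *;show();go(6,.1135);go(0,.1135)"
```

```text
4.28 pos [0.4773 0.0669 0.1137] r 0.1005 ang -0.2 toolF [-2.95 -2.53  7.24] open 0.072 grip 58.25899578630924 tq [ 0.27 -0.45  0.14]
target [0.4809 0.0566 0.1135] shift [-0.11 -1.08  0.02] turn [-0.01  0.01 -5.8 ]
target [0.4779 0.0666 0.1135] shift [-0.05 -0.04  0.02] turn [-0.01  0.01  0.2 ]
```

```bash
python3 -m handwheel '[[[-1,-0.01,-0.35,0,0,0,-2],[-1,-0.03,-0.70,0,0,0,-4],[-1,-0.08,-1.22,0,0,0,-7],[-1,-0.15,-1.74,0,0,0,-10],[-1,-0.15,-1.74,0,0,0,-10]]]' >/dev/null
python3 -c "from h import *;show()"
```

```text
4.9 pos [0.4827 0.0504 0.1133] r 0.1006 ang 9.71 toolF [-1.43 -0.85  7.89] open 0.069 grip 58.27472023665905 tq [ 0.41 -0.41  0.16]
```

```bash
python3 -m handwheel '[[[-1,-0.01,-0.52,0,0,0,-3],[-1,-0.05,-1.05,0,0,0,-6],[-1,-0.12,-1.56,0,0,0,-9],[-1,-0.12,-1.56,0.2,0,0,-9],[-1,-0.12,-1.56,0.4,0,0,-9],[-1,-0.12,-1.56,0.4,0,0,-9]]]' >/dev/null
python3 -c "from h import *;show()"
```

```text
5.65 pos [0.49   0.0368 0.1093] r 0.1006 ang 18.5 toolF [-0.65 -2.23  5.92] open 0.07 grip 58.54399882256985 tq [ 0.32 -0.01  0.24]
```

```bash
python3 -m handwheel '[[[-0.78,0,0,0,0,0,0],[-0.78,0,0,0,0,0,0],[-0.78,0,0,0.3,0,0,0],[-0.78,0,0,0.3,0,0,0]]]' >/dev/null
python3 -c "from h import *;show()"
python3 -m handwheel '[[[-0.78,0,-0.08,0,0,0,-0.5],[-0.78,0,-0.16,0,0,0,-1],[-0.78,0,-0.24,0,0,0,-1.5]]]' >/dev/null
python3 -c "from h import *;show()"
```

```text
6.15 pos [0.4902 0.0367 0.1064] r 0.1004 ang 18.6 toolF [ 0.85 -0.   -0.42] open 0.106 grip 0.0 tq [-0.05  0.05 -0.01]
6.53 pos [0.4911 0.0353 0.1063] r 0.1004 ang 19.53 toolF [-0.98  5.49 -0.94] open 0.11 grip 2.5344840793695766 tq [-0.76 -0.13  0.07]
```

```bash
S='from h import *;show()'
python3 -m handwheel '[[[-0.78,0,-0.08,0,0,0,-0.5],[-0.78,0,-0.16,0,0,0,-1],[-0.78,0,-0.24,0,0,0,-1.5]]]' >/dev/null; python3 -c "$S"
python3 -m handwheel '[[[-0.78,0,-0.08,0,0,0,-0.5],[-0.78,0,-0.16,0,0,0,-1],[-0.78,0,-0.24,0,0,0,-1.5]]]' >/dev/null; python3 -c "$S"
```

```text
6.9 pos [0.4924 0.0334 0.1063] r 0.1004 ang 20.88 toolF [-0.69  4.73 -1.38] open 0.109 grip 2.41254273802042 tq [-0.72 -0.16  0.05]
7.28 pos [0.4939 0.0314 0.1063] r 0.1004 ang 22.26 toolF [-1.17  4.78 -1.56] open 0.112 grip 2.568811923265457 tq [-0.77 -0.11  0.09]
```

```bash
S='from h import *;show()'
python3 -m handwheel '[[[-0.78,0,-0.08,0,0,0,-0.5],[-0.78,0,-0.16,0,0,0,-1]]]' >/dev/null; python3 -c "$S"
python3 -m handwheel '[[[-0.78,0,-0.08,0,0,0,-0.5],[-0.78,0,-0.16,0,0,0,-1]]]' >/dev/null; python3 -c "$S"
```

```text
7.53 pos [0.4951 0.0298 0.1063] r 0.1004 ang 23.44 toolF [-1.37  3.94  0.2 ] open 0.107 grip 2.1286156587302685 tq [-0.66 -0.15  0.04]
7.78 pos [0.4963 0.0282 0.1063] r 0.1004 ang 24.57 toolF [-1.42  3.39  0.11] open 0.111 grip 1.9339781999588013 tq [-0.57 -0.23  0.02]
```

```bash
S='from h import *;show()'
python3 -m handwheel '[[[-0.78,0,-0.08,0,0,0,-0.5],[-0.78,0,-0.16,0,0,0,-1]]]' >/dev/null; python3 -c "$S"
```

```text
8.03 pos [0.4974 0.0268 0.1064] r 0.1004 ang 25.55 toolF [-0.48  3.14  0.47] open 0.113 grip 1.8579380214214325 tq [-0.55 -0.16  0.09]
```

```bash
S='from h import *;show()'
python3 -m handwheel '[[[-0.78,0,-0.08,0,0,0,-0.5],[-0.78,0,-0.16,0,0,0,-1]]]' >/dev/null; python3 -c "$S"
```

```text
8.28 pos [0.4985 0.0254 0.1064] r 0.1004 ang 26.59 toolF [-1.19  2.49  2.47] open 0.114 grip 1.044391980394721 tq [-0.29 -0.04  0.06]
```

```bash
S='from h import *;show()'
python3 -m handwheel '[[[-0.78,0,-0.08,0,0,0,-0.5],[-0.78,0,-0.16,0,0,0,-1]]]' >/dev/null; python3 -c "$S"
```

```text
8.53 pos [0.4999 0.0241 0.1067] r 0.1002 ang 27.71 toolF [-0.45  0.53  0.27] open 0.11 grip 0.019131122971884906 tq [ 0.   -0.01  0.03]
```

Lateral force fell away: the pin has probably dropped in. I'll creep on to feel the notch wall.

```bash
S='from h import *;show()'
python3 -m handwheel '[[[-0.78,0,-0.05,0,0,0,-0.3],[-0.78,0,-0.05,0,0,0,-0.3]]]' >/dev/null; python3 -c "$S"
python3 -m handwheel '[[[-0.78,0,-0.05,0,0,0,-0.3],[-0.78,0,-0.05,0,0,0,-0.3]]]' >/dev/null; python3 -c "$S"
```

```text
8.78 pos [0.5009 0.0234 0.107 ] r 0.1 ang 28.33 toolF [-0.02 -2.7   0.53] open 0.11 grip 1.5442055789753795 tq [ 0.53  0.06 -0.02]
9.03 pos [0.5008 0.0234 0.107 ] r 0.1 ang 28.34 toolF [ 1.41 -3.7  -1.44] open 0.112 grip 1.5814704188505857 tq [0.51 0.07 0.04]
```

```bash
S='from h import *;show()'
python3 -m handwheel '[[[-0.78,0,-0.06,0,0,0,-0.4],[-0.78,0,-0.06,0,0,0,-0.4]]]' >/dev/null; python3 -c "$S"
```

```text
9.28 pos [0.5009 0.0233 0.1067] r 0.1 ang 28.39 toolF [ 1.06 -2.89 -1.92] open 0.11 grip 1.1985358018682746 tq [ 0.41 -0.05  0.  ]
```

Run:
```python
from h import *;from bench import camera;import cv2
c=camera("scene");cv2.imwrite("pics/s2.png",cv2.resize(c["frame"][150:290,225:365],None,fx=4,fy=4,interpolation=2));np.savez("s2.npz",**c)
```

```text
(no output)
```

View pics/s2.png

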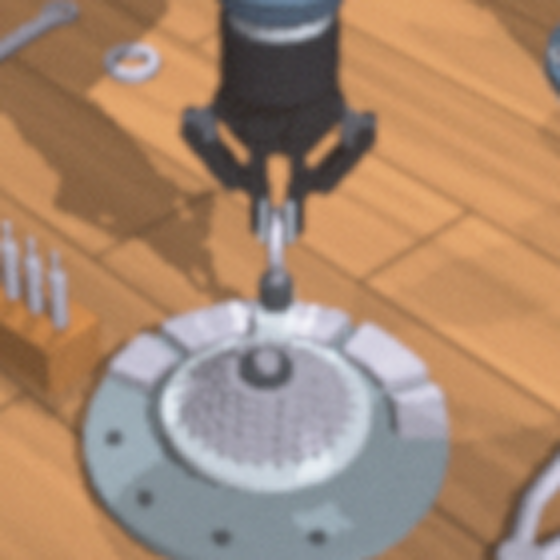

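The arm now covers the spot (270,318) where the notch was seen; the ring is between the pads and being pulled ahead. I'll creep on until the force neutralises.

```bash
S='from h import *;show()'
python3 -m handwheel '[[[-0.78,0,-0.06,0,0,0,-0.4],[-0.78,0,-0.06,0,0,0,-0.4]]]' >/dev/null; python3 -c "$S"
python3 -m handwheel '[[[-0.78,0,-0.06,0,0,0,-0.4],[-0.78,0,-0.06,0,0,0,-0.4]]]' >/dev/null; python3 -c "$S"
```

```text
9.57 pos [0.5008 0.0231 0.1063] r 0.1003 ang 28.45 toolF [-0.64 -0.78 -1.2 ] open 0.105 grip 0.6486001331359148 tq [ 0.17 -0.08  0.01]
9.82 pos [0.5009 0.0227 0.1061] r 0.1005 ang 28.64 toolF [-0.71  0.39  0.32] open 0.111 grip 7.243475579343794e-06 tq [-0.    0.05  0.  ]
```

```bash
S='from h import *;show()'
python3 -m handwheel '[[[-0.78,0,-0.1,0,0,0,-0.5],[-0.78,0,-0.1,0,0,0,-0.5]]]' >/dev/null; python3 -c "$S"
python3 -m handwheel '[[[-0.78,0,-0.1,0,0,0,0],[-0.78,0,-0.1,0,0,0,0]]]' >/dev/null; python3 -c "$S"
```

```text
10.07 pos [0.5018 0.0218 0.1063] r 0.1003 ang 29.37 toolF [-0.04  0.71  0.26] open 0.11 grip 0.22278405813267455 tq [-0.1   0.    0.05]
10.32 pos [0.5028 0.021  0.1064] r 0.1002 ang 30.11 toolF [0.1  0.98 0.43] open 0.108 grip 0.24076508707366884 tq [-0.12  0.07  0.02]
```

```bash
S='from h import *;show()'
python3 -m handwheel '[[[-0.78,0,-0.06,0,0,0,0],[-0.78,0,-0.06,0,0,0,0]]]' >/dev/null; python3 -c "$S"
```

```text
10.57 pos [0.5033 0.0206 0.1065] r 0.1001 ang 30.48 toolF [-0.07  0.37  0.5 ] open 0.109 grip 0.214295641053468 tq [-0.1   0.02 -0.  ]
```

```bash
S='from h import *;show()'
python3 -m handwheel '[[[-0.78,0,-0.06,0,0,0,0],[-0.78,0,-0.06,0,0,0,0]]]' >/dev/null; python3 -c "$S"
```

```text
10.82 pos [0.5038 0.0201 0.1065] r 0.1001 ang 30.84 toolF [-0.44  0.27  0.14] open 0.11 grip 0.18500838428735733 tq [-0.07  0.01  0.01]
```

```bash
S='from h import *;show()'
python3 -m handwheel '[[[-0.78,0,-0.05,0,0,0,0],[-0.78,0,-0.05,0,0,0,0]]]' >/dev/null; python3 -c "$S"
```

```text
11.07 pos [0.5041 0.0198 0.1065] r 0.1001 ang 31.09 toolF [ 0.    0.39 -0.32] open 0.108 grip 0.3470880270469934 tq [-0.09  0.04 -0.06]
```

```bash
S='from h import *;show()'
python3 -m handwheel '[[[-0.78,0,-0.05,0,0,0,-0.8],[-0.78,0,-0.05,0,0,0,-0.8]]]' >/dev/null; python3 -c "$S"
python3 - <<'E'
from h import *;from bench import camera;import cv2
c=camera("scene");cv2.imwrite("pics/s3.png",cv2.resize(c["frame"][180:250,255:335],None,fx=8,fy=8,interpolation=2));np.savez("s3.npz",**c)
E
```

```text
11.32 pos [0.5042 0.0197 0.1064] r 0.1001 ang 31.17 toolF [ 0.12  1.78 -0.4 ] open 0.112 grip 1.4127707059378736 tq [-0.46  0.02  0.06]
```

View pics/s3.png

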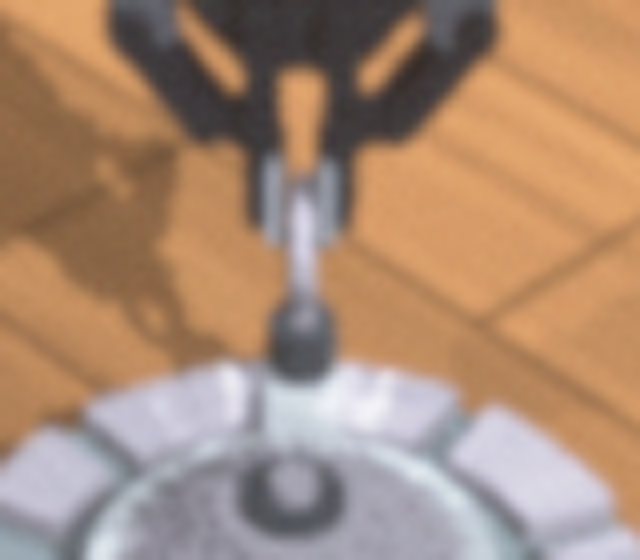

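Position has stalled with force building: probably the far notch wall. The ring top appears at crop (303,180); I'll get its height and push slightly more.

```bash
S='from h import *;show()'
python3 - <<'E'
from h import *
c=dict(np.load("s3.npz")); E=np.linalg.inv(np.asarray(c["extrinsics"]))
w=np.radians(PHI+30.8); p=C-.1*np.array([np.cos(w),np.sin(w)])
for z in (.126,.130,.134):
    q=E@np.r_[p,z,1]; print(z,(((c["fx"]*q[0]/q[2]+c["cx"])-255+.44)*8).round(0),(((c["fy"]*q[1]/q[2]+c["cy"])-180+.44)*8).round(0))
E
python3 -m handwheel '[[[-0.78,0,-0.08,0,0,0,-0.5],[-0.78,0,-0.08,0,0,0,-0.5]]]' >/dev/null; python3 -c "$S"
```

```text
0.126 308.0 181.0
0.13 308.0 172.0
0.134 308.0 162.0
11.62 pos [0.5043 0.0196 0.1064] r 0.1001 ang 31.29 toolF [-0.64  6.21 -3.41] open 0.108 grip 2.9264701483771205 tq [-0.86 -0.05  0.03]
```

The ring top is at its pin-down height (row 181 expected, 180 seen), and the force rises with no motion: pin home, against the far wall. I'll back off, open and retreat.

```bash
S='from h import *;show()'
python3 -m handwheel '[[[-0.78,0,0.1,0,0,0,0],[-0.78,0,0.2,0,0,0,0],[-0.78,0,0.2,0,0,0,0]]]' >/dev/null; python3 -c "$S"
python3 -m handwheel '[[[-0.6,0,0,0,0,0,0],[-0.3,0,0,0,0,0,0],[0,0,0,0,0,0,0],[0,0,0,0,0,0,0],[0,0,0,-3,0,0,0],[0,0,0,-8,0,0,0],[0,0,0,-12,0,0,0],[0,0,0,-12,0,0,0]]]' >/dev/null; python3 -c "$S"
python3 - <<'E'
from h import *;from bench import camera;import cv2
c=camera("scene");a=cv2.resize(c["frame"][180:250,255:335],None,fx=7,fy=7,interpolation=2);cv2.imwrite("pics/s4.png",a);np.savez("s4.npz",**c)
E
```

```text
12.0 pos [0.5039 0.02   0.1066] r 0.1001 ang 30.94 toolF [-0.67  0.52  0.99] open 0.11 grip 0.16492392460349947 tq [-0.06  0.   -0.03]
13.0 pos [0.5059 0.0199 0.2304] r 0.0988 ang 31.8 toolF [-0.51  0.01  1.27] open 0.496 grip 0.0 tq [-0.01  0.06  0.01]
```

View pics/s4.png

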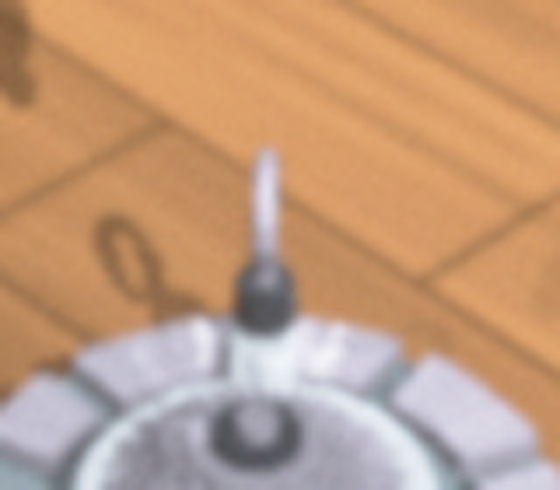

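The ring stands free at crop (265,148) top, housing bottom at (265,332). I'll compare directly with the starting picture (pin known to be down).

Run:
```python
from h import *;import cv2
a=np.load("scene0.npz");b=np.load("s4.npz")
for n,c,an in(("s0",a,0),("s4",b,30.8)):
    E=np.linalg.inv(c["extrinsics"]);w=np.radians(PHI+an);p=C-.1*np.array([np.cos(w),np.sin(w)])
    for z in (.046,.126,.134):
        q=E@np.r_[p,z,1]; print(n,z,(c["fx"]*q[0]/q[2]+c["cx"]).round(1),(c["fy"]*q[1]/q[2]+c["cy"]).round(1))
f=lambda c,x:cv2.resize(c["frame"][195:240,x:x+30],None,fx=12,fy=12,interpolation=cv2.INTER_CUBIC)
im=np.hstack([f(a,297),f(b,278)])
for k in range(0,45,5): cv2.line(im,(0,k*12),(720,k*12),(0,255,0),1)
cv2.imwrite("pics/cmp.png",im)
```

```text
s0 0.046 311.4 228.8
s0 0.126 312.4 205.9
s0 0.134 312.5 203.6
s4 0.046 292.8 224.9
s4 0.126 293.1 202.2
s4 0.134 293.1 199.9
```

View pics/cmp.png

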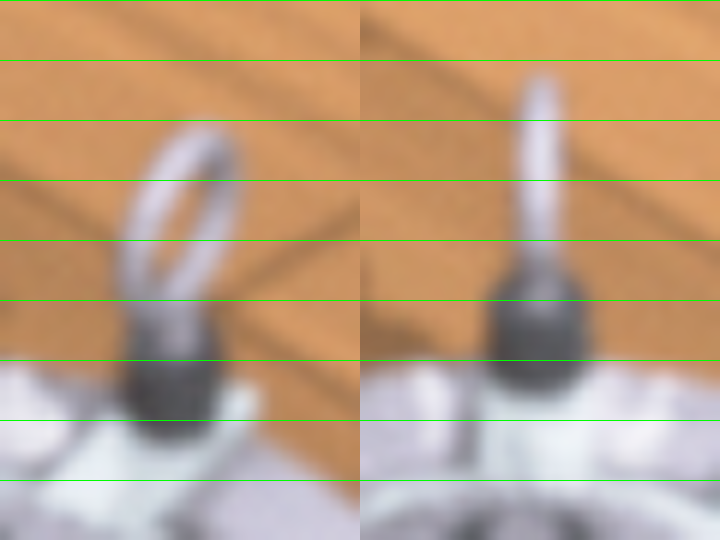

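Run:
```python
from h import *
a=dict(np.load("scene0.npz"));b=dict(np.load("s4.npz"))
def ang(p): d=p[:2]-C; return np.degrees(np.arctan2(-d[1],-d[0]))-PHI, np.hypot(*d)
print("gap now",ang(ray(b,286.4,231,.032)),"notch before",ang(ray(a,292.3,229.3,.032)), ang(ray(a,292.3,229.3,.024)))
for n,c,an in(("s0",a,0),("s4",b,30.8)):
    E=np.linalg.inv(c["extrinsics"]);w=np.radians(PHI+an);d=np.array([np.cos(w),np.sin(w)])
    for L in(0,.008):
        t=np.linspace(0,6.3,200);r=.100-.024*np.cos(t)
        P=np.c_[C-np.outer(r,d),.102+L+.024*np.sin(t),np.ones(200)]@E.T
        v=c["fy"]*P[:,1]/P[:,2]+c["cy"]; print(n,L,"top row",v.min().round(1))
f=lambda i,x0,x1,y:i["frame"][y,x0:x1].mean(1).round().astype(int).tolist()
print("s0 row230 x280-306",f(a,280,306,230)); print("s4 row230",f(b,280,306,230))
```

```text
gap now (np.float64(41.85110464299939), np.float64(0.09147888751468555)) notch before (np.float64(31.590085518068523), np.float64(0.09755799059436726)) (np.float64(31.63629829929283), np.float64(0.10661263757419066))
s0 0 top row 204.5
s0 0.008 top row 202.1
s4 0 top row 200.4
s4 0.008 top row 198.0
s0 row230 x280-306 [190, 192, 199, 211, 226, 233, 228, 224, 231, 229, 203, 173, 159, 142, 138, 177, 215, 228, 233, 235, 234, 233, 211, 170, 173, 200]
s4 row230 [202, 204, 207, 220, 225, 201, 162, 159, 201, 218, 218, 220, 228, 233, 235, 239, 242, 237, 235, 237, 238, 243, 242, 231, 217, 208]
```

The measured ring-top row (201) matches pin-down (200.4 predicted) and not resting on the rim (198). The notch seen at the start (about 31°) is where the lock now stands, and the dark gap to its left (about 42°) is most likely the arm's shadow.

```bash
python3 -c "from bench import ctrl;print(ctrl.hand_in())"
```

```text
the job is handed in; nothing more can be done
None
```

The arm is locked in the next notch, about 31° anticlockwise from the first, with the ring let go and the gripper clear. Contact and camera readings both indicate the pin is fully home, and side forces while feeling for the notch stayed around 6 N at most. The job is handed in, and no verdict came back.

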